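# Find the fullest tin by its weight

## Task

Slide the clear splash guard on the wooden board all the way open to the left, then heft the three identical steel tins one at a time from left to right (as the robot sees them), lifting each clear of the board and setting it back upright at its own place before touching the next. Finish holding the heaviest tin up in the gripper, upright and still, at least 10 cm clear of the board (the program ends while holding it; if the heaviest is the last one there is no need to set it down first), with the other two standing at their places, the guard left open and everything else undisturbed.

Things in the scene. Friction and masses are not known exactly. Their poses are not given: they have to be found in the camera images.
- board: Fixed polished wooden board, 210 mm (its x) by 580 mm (its y), top face 12 mm above the counter. Origin: centre of its underside. x points away from the robot, y to the robot's left, z up. The right half (-y) holds the three tins in a row along y, the left half (+y) is where the guard parks. Two low aluminium tracks, up to 17 mm above the counter, run along y at x = -82 to -64 mm and +64 to +82 mm.
- guard (a joint): Travel of the clear splash guard along the board's +y (to the robot's left), m: 0 fully shut over the tins, 0.29 fully open at its stop. It is an inverted U of clear plastic with open ends and thin aluminium edges, 152 mm (x) by 270 mm (y), top face 151 mm above the counter; it moves freely against about 2 N of friction and stays where it is left.
- guard_knob (a point): Centre of the upright square knob, 24 x 24 mm, sides along the board's x and y, 38 mm tall, in the middle of the guard's top; the point is 170 mm above the counter, the knob's top 189 mm. It moves with the guard.
- place_left (a point): Fixed point on the board: where the centre of the left tin (seen from the robot) is when it stands at its place: x = 0, y = -57 mm in the board's frame, 72 mm above the counter. Neighbouring places are 88 mm apart.
- place_middle (a point): Fixed point on the board: where the centre of the middle tin (seen from the robot) is when it stands at its place: x = 0, y = -145 mm in the board's frame, 72 mm above the counter. Neighbouring places are 88 mm apart.
- place_right (a point): Fixed point on the board: where the centre of the right tin (seen from the robot) is when it stands at its place: x = 0, y = -233 mm in the board's frame, 72 mm above the counter. Neighbouring places are 88 mm apart.
- tin_a_center (a point): A plain stainless steel closed tin, an upright cylinder 56 mm in diameter and 120 mm tall, flat lid, no knob. The point is its centre, 60 mm above its foot. The three tins look alike. The heaviest weighs 0.49 to 0.57 kg, the other two 0.16 to 0.31 kg each; the solid load inside may shift a little and cannot be seen. Which of the tins is the heaviest, and which stands at which place, changes from one time to the next.
- tin_b_center (a point): A plain stainless steel closed tin, an upright cylinder 56 mm in diameter and 120 mm tall, flat lid, no knob. The point is its centre, 60 mm above its foot. The three tins look alike. The heaviest weighs 0.49 to 0.57 kg, the other two 0.16 to 0.31 kg each; the solid load inside may shift a little and cannot be seen. Which of the tins is the heaviest, and which stands at which place, changes from one time to the next.
- tin_c_center (a point): A plain stainless steel closed tin, an upright cylinder 56 mm in diameter and 120 mm tall, flat lid, no knob. The point is its centre, 60 mm above its foot. The three tins look alike. The heaviest weighs 0.49 to 0.57 kg, the other two 0.16 to 0.31 kg each; the solid load inside may shift a little and cannot be seen. Which of the tins is the heaviest, and which stands at which place, changes from one time to the next.
- jar: clear plastic jar with white cap, 68 mm in diameter, 105 mm tall, stands on the left half of the board, below the guard's path; origin at its underside. Leave alone.
- katori: small steel bowl, 80 mm in diameter, 32 mm tall, on the left half of the board, below the guard's path; origin at its underside. Leave alone.
- tiffin: three-tier steel tiffin carrier, 136 mm wide, 216 mm tall with its handle, behind the board; origin at its underside. Leave alone.
- pot: terracotta-coloured ceramic pot, about 140 mm in diameter with two small side handles, 90 mm tall, behind the board; origin at its underside. Leave alone.
- pickle_jar: glass jar, 72 mm in diameter, 120 mm tall, behind the board; origin at its underside. Leave alone.
- ladle: steel ladle lying left of the board, 270 mm long, up to 32 mm high; origin under its bowl, handle along its +x. Leave alone.
- trivet: round mustard-yellow silicone trivet, 150 mm in diameter, 8 mm thick, lying nearer the robot than the right end of the board; origin at its underside. Leave alone.

How it is judged (in metres and radians):
On the way, in this order (a step that is already met when the one before it is completed fails the run):
1. the guard is slid fully open, all three tins at their places (value of joint guard above 0.265 m and distance between any of tin_a_center, tin_b_center, tin_c_center and place_left below 0.03 m and distance between any of tin_a_center, tin_b_center, tin_c_center and place_middle below 0.03 m and distance between any of tin_a_center, tin_b_center, tin_c_center and place_right below 0.03 m), for 0.1 s.
2. the left tin is held in the gripper clear of the board (15 mm or more), the other two at their places (((z of tin_a_center in the frame of board above 0.087 m and contact force between tin_a and the fingers above 0.5 N) or (z of tin_b_center in the frame of board above 0.087 m and contact force between tin_b and the fingers above 0.5 N) or (z of tin_c_center in the frame of board above 0.087 m and contact force between tin_c and the fingers above 0.5 N)) and distance between any of tin_a_center, tin_b_center, tin_c_center and place_middle below 0.03 m and distance between any of tin_a_center, tin_b_center, tin_c_center and place_right below 0.03 m), for 0.2 s.
3. the middle tin is held in the gripper clear of the board (15 mm or more), the other two at their places (((z of tin_a_center in the frame of board above 0.087 m and contact force between tin_a and the fingers above 0.5 N) or (z of tin_b_center in the frame of board above 0.087 m and contact force between tin_b and the fingers above 0.5 N) or (z of tin_c_center in the frame of board above 0.087 m and contact force between tin_c and the fingers above 0.5 N)) and distance between any of tin_a_center, tin_b_center, tin_c_center and place_left below 0.03 m and distance between any of tin_a_center, tin_b_center, tin_c_center and place_right below 0.03 m), for 0.2 s.
4. the right tin is held in the gripper clear of the board (15 mm or more), the other two at their places (((z of tin_a_center in the frame of board above 0.087 m and contact force between tin_a and the fingers above 0.5 N) or (z of tin_b_center in the frame of board above 0.087 m and contact force between tin_b and the fingers above 0.5 N) or (z of tin_c_center in the frame of board above 0.087 m and contact force between tin_c and the fingers above 0.5 N)) and distance between any of tin_a_center, tin_b_center, tin_c_center and place_left below 0.03 m and distance between any of tin_a_center, tin_b_center, tin_c_center and place_middle below 0.03 m), for 0.2 s.
At the end, for the whole second after the job is handed in: The heaviest tin is gripped, foot 85 mm or more above the board, within 20 deg of upright, still, touching no board, guard or tin; the other two stand upright within 25 mm of a place, released, pressing on the board with under 3.9 N each (the heaviest weighs over 4.8 N); guard open over 260 mm (((z of tin_a_center in the frame of board above 0.157 m and contact force between tin_a and the fingers above 1 N and angle between tin_a_center's own z axis and vertical below 0.35 rad and linear speed of tin_a below 0.05 m/s and contact force between tin_a and guard below 0.1 N and contact force between tin_a and board below 0.1 N and contact force between tin_a and tin_b below 0.1 N and contact force between tin_a and tin_c below 0.1 N and (distance between tin_b_center and place_left below 0.025 m or distance between tin_b_center and place_middle below 0.025 m or distance between tin_b_center and place_right below 0.025 m) and angle between each of tin_b_center, tin_c_center's own z axis and vertical below 0.1 rad and contact force between each of tin_b, tin_c and the fingers below 0.2 N and contact force between tin_b and board between 0.8 and 3.9 N and (distance between tin_c_center and place_left below 0.025 m or distance between tin_c_center and place_middle below 0.025 m or distance between tin_c_center and place_right below 0.025 m) and contact force between tin_c and board between 0.8 and 3.9 N) or (z of tin_b_center in the frame of board above 0.157 m and contact force between tin_b and the fingers above 1 N and angle between tin_b_center's own z axis and vertical below 0.35 rad and linear speed of tin_b below 0.05 m/s and contact force between tin_b and guard below 0.1 N and contact force between tin_b and board below 0.1 N and contact force between tin_b and tin_a below 0.1 N and contact force between tin_b and tin_c below 0.1 N and (distance between tin_a_center and place_left below 0.025 m or distance between tin_a_center and place_middle below 0.025 m or distance between tin_a_center and place_right below 0.025 m) and angle between each of tin_a_center, tin_c_center's own z axis and vertical below 0.1 rad and contact force between each of tin_a, tin_c and the fingers below 0.2 N and contact force between tin_a and board between 0.8 and 3.9 N and (distance between tin_c_center and place_left below 0.025 m or distance between tin_c_center and place_middle below 0.025 m or distance between tin_c_center and place_right below 0.025 m) and contact force between tin_c and board between 0.8 and 3.9 N) or (z of tin_c_center in the frame of board above 0.157 m and contact force between tin_c and the fingers above 1 N and angle between tin_c_center's own z axis and vertical below 0.35 rad and linear speed of tin_c below 0.05 m/s and contact force between tin_c and guard below 0.1 N and contact force between tin_c and board below 0.1 N and contact force between tin_c and tin_a below 0.1 N and contact force between tin_c and tin_b below 0.1 N and (distance between tin_a_center and place_left below 0.025 m or distance between tin_a_center and place_middle below 0.025 m or distance between tin_a_center and place_right below 0.025 m) and angle between each of tin_a_center, tin_b_center's own z axis and vertical below 0.1 rad and contact force between each of tin_a, tin_b and the fingers below 0.2 N and contact force between tin_a and board between 0.8 and 3.9 N and (distance between tin_b_center and place_left below 0.025 m or distance between tin_b_center and place_middle below 0.025 m or distance between tin_b_center and place_right below 0.025 m) and contact force between tin_b and board between 0.8 and 3.9 N)) and value of joint guard above 0.26 m); the arm keeps its last pose, push and grip.
It fails at once if a tin is tipped over (beyond 0.6 rad) (angle between any of tin_a_center, tin_b_center, tin_c_center's own z axis and vertical above 0.6 rad).
It fails at once if a bystander is shifted by more than 40 mm (distance of any of jar, katori, tiffin, pot, pickle_jar, ladle, trivet from where it was at the start of the episode above 0.04 m).
It also fails if it takes over 72 s, if anything falls off the work surface, if the arm or the gripper's body presses on something with over 40 N, if the wrist force passes 120 N, or if a joint passes its speed limit or range.

## Robot

A 6-joint arm with a two-finger parallel gripper is mounted at the origin on the work surface. World frame = base frame: x ahead of the robot, y to its left, z up, the work surface at z = 0. Lengths are in m, angles in degrees, forces in N, time in s.
With the tool pointing down it reaches from about 0.325 to 0.75 m from the base axis. Payload 7.6 kg.
Tool frame: the origin (TCP) lies midway between the tips of the shut fingers; the grasp point (between the pads) lies 19 mm behind it; x points along the fingers, y is the direction in which the jaws open and shut, and the axes are right-handed (so a half turn about x gives the same grasp; the last joint's range is limited). The gripper opens to 85 mm and grips with 20 to 120 N. Pads are 22 mm wide; open, the fingers measure 114 mm over their backs; the gripper's body (76 mm by 85 mm) begins 54 mm behind the grasp point. The pads swing forward as they close: fully open they stand 13 mm farther back than shut.
Start: joints at [70.571, 2.991, 80.254, -0, 96.75, -4.028], TCP at [0.139, 0.506, 0.231] pointing down, gripper open.
Joint ranges: [-166.34, 166.34], [-52.06, 124.39], [6.96, 135.62], [-60.46, 240.46], [14.63, 156.25], [-167.68, 167.68]. Speed limits (degrees/s): [147.25, 147.25, 172.46, 180, 180, 180].

## Interface

Orientations are given as a 3x3 rotation matrix whose columns are the frame's x, y, z axes.
In Python, from station import telemetry, optics, job gives the robot as it stands.
- The arm moves only by the shell command python3 -m jog 'ROWS' [OPENING]. ROWS is JSON, a list of rows, each an object with "xyz": the shift along the tool's x, y, z normalised to -1 to 1, where 1 is 15 cm, a list of three; "twist": the turn about the tool's x normalised to -1 to 1, where 1 is 90 degrees. A call has 1 to 20 rows; each row is the pose to reach, as a shift and turn from the pose commanded when the call began, along the tool's axes at that moment; what a row does not reach only later rows make up. A row lasts 1/12 s, in which the tool goes at most 41.7 mm and 7.16 degrees, less where a joint would pass 70% of its speed; a pose out of reach is approached as far as the arm can. A call with a number of a shift or a turn outside -1 to 1 is refused whole. A call with a gripper value outside its range is refused whole. OPENING is the opening, from 0 (shut) to 1 (fully open), set as the call begins (- or left out, the last holds). The fingers move at their own pace and stop on an object; the grip force is fixed at half the most. Time passes only in rows, so rows that repeat a pose let the fingers close. It gives the time, the measured TCP pose, the force and the opening at its end, in the units of the state.
- telemetry.state(): the state, without advancing time (a new reading comes with each control period).
- optics.read_camera(name): name is "scene" or "top"; returns a dict with "pixels" (480x640x3 uint8, blue, green, red), "range_z" (480x640 float32, m along the optical axis (not along the pixel's ray), 0 where there is no reading), "mtx" (3x3 intrinsics, pixels), "world_to_cam" (4x4, takes a point from world to camera coordinates). Camera axes: x right, y down, z forward; pixel columns grow to the right and rows downward; lengths in m; the calibration is good to about 2 mm. A picture is of the moment at which its call begins.
- job.sign_off(): hands the job in, once; it reports no verdict.
The state is a dict: "time": time; "joint_pos": joint angles; "qvel": joint speeds; "joint_efforts": joint torques, N m; "position": TCP position; "orientation": TCP orientation; "ft_force": force on the tool from outside, world axes, zero at the start; "wrist_torque": the same for the moment, N m; "grip_width": opening from 0.0 (shut) to 1.0 (fully open).
Only numpy, scipy, OpenCV 4.12 (cv2) and the standard library are available. Lean on these libraries where they do the work, as an engineer would, in place of code of your own. Each camera call takes 0.05 s, during which the arm holds its last target.

## Working session

There is one attempt and no reset: what is moved stays moved. The work goes in short steps, Python scripts to look and compute and a shell command to move; the robot and the scene stay as the last step left them, time stands still between calls to the robot, and variables do not carry over. Pictures are saved under pics/ and viewed, and the job is handed in when it is done.

```bash
ls; mkdir -p pics; python3 - <<'E'
from station import telemetry, optics
import cv2,numpy as np
print(telemetry.state())
for n in("scene","top"):
    c=optics.read_camera(n); cv2.imwrite(f"pics/{n}0.png",c["pixels"]); print(n,c["mtx"].tolist(),np.round(c["world_to_cam"],4).tolist())
E
```

```text
pics
{'time': 0.0, 'joint_pos': array([ 7.05708808e+01,  3.02864393e+00,  8.03130970e+01, -1.68161185e-04,
        9.67512140e+01, -4.02910405e+00]), 'qvel': array([-0.05736303, -0.05865516,  0.07118105, -0.09690853,  0.00984847,
        0.0815385 ]), 'joint_efforts': array([ 3.78203149e-04, -3.81657064e+01, -3.60196137e+01,  3.71222711e-05,
        6.09908529e-03, -1.15085294e-05]), 'position': array([0.1393036 , 0.50586139, 0.23045874]), 'orientation': array([[-5.36916925e-04,  2.65556269e-01,  9.64095213e-01],
       [-1.53095063e-03,  9.64094004e-01, -2.65556789e-01],
       [-9.99998684e-01, -1.61856410e-03, -1.11084852e-04]]), 'ft_force': array([-0.84647205,  0.7604203 , -0.01387207]), 'wrist_torque': array([ 0.01960386, -0.03829428,  0.00337788]), 'grip_width': 0.9972270689342706}
scene [[564.6134233684206, 0.0, 315.44124850270595], [0.0, 564.6134233684206, 242.29932516680847], [0.0, 0.0, 1.0]] [[-0.8676, 0.4971, -0.0099, 0.3904], [0.268, 0.4508, -0.8514, -0.0518], [-0.4188, -0.7414, -0.5244, 2.0249], [0.0, 0.0, 0.0, 1.0]]
top [[442.2956298829958, 0.0, 318.22716274166095], [0.0, 442.2956298829958, 239.618583255993], [0.0, 0.0, 1.0]] [[0.0181, -0.9998, -0.0021, 0.0664], [-0.9969, -0.0178, -0.0761, 0.522], [0.0761, 0.0035, -0.9971, 1.2499], [0.0, 0.0, 0.0, 1.0]]
```

View pics/top0.png

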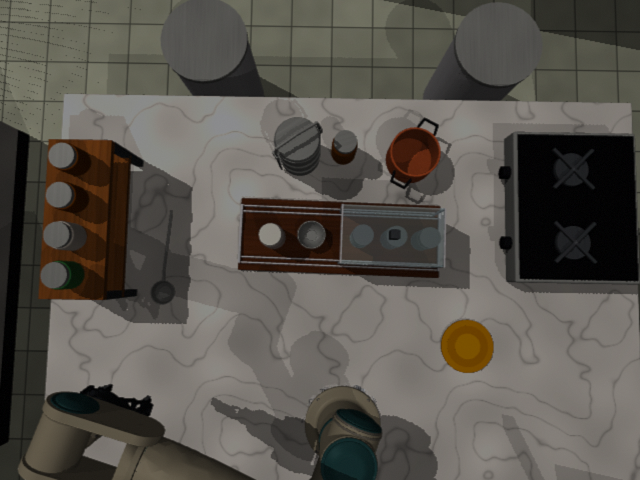

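View pics/scene0.png

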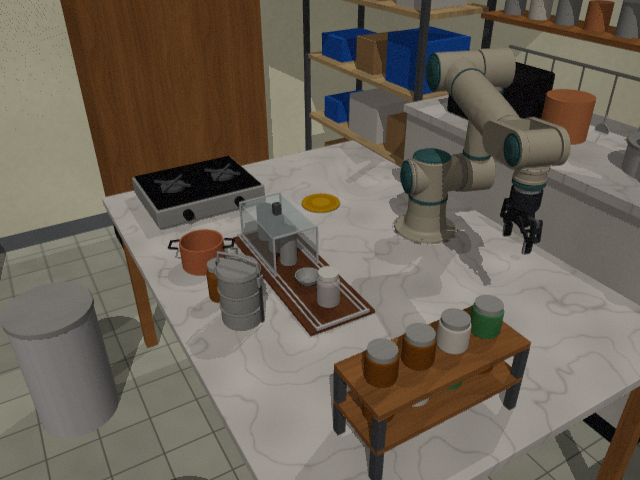

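The top view shows the board spanning about (241,199) to (444,272). The guard is shut over the right half, with its knob at (395,234). The tins are at (362,236), (395,237) and (430,236), the jar at (271,236) and the katori at (311,235).

```bash
cat > h.py <<'E'
import cv2,numpy as np
from station import telemetry, optics
def ray(c,px,z):
    K=np.array(c["mtx"]);T=np.array(c["world_to_cam"]);R=T[:3,:3];o=-R.T@T[:3,3]
    d=R.T@np.linalg.solve(K,np.array([px[0],px[1],1.]))
    return o+d*(z-o[2])/d[2]
def proj(c,P):
    p=c["world_to_cam"][:3,:3]@np.array(P)+c["world_to_cam"][:3,3]; q=np.array(c["mtx"])@p; return q[:2]/q[2]
E
python3 - <<'E'
from h import *
c=optics.read_camera("top"); im=c["pixels"]
hsv=cv2.cvtColor(im,cv2.COLOR_BGR2HSV)
m=((hsv[...,0]<20)&(hsv[...,1]>100)).astype(np.uint8)*255
m[:,:225]=0;m[:,460:]=0;m[:192]=0;m[280:]=0
# pot handle etc. excluded
cv2.imwrite("pics/m.png",m)
ys,xs=np.nonzero(m)
P=np.array([ray(c,(x,y),0.012)[:2] for x,y in zip(xs,ys)])
r=cv2.minAreaRect(P.astype(np.float32)); print(r); print(cv2.boxPoints(r))
g=c["range_z"]
crop=im[180:290,220:470]; cv2.imwrite("pics/crop.png",cv2.resize(crop,None,fx=3.2,fy=3.2,interpolation=cv2.INTER_CUBIC))
for p in[(395,234),(395,237),(362,236),(430,236)]:
    z=g[p[1],p[0]]; K=c["mtx"]; pc=np.linalg.solve(K,[p[0],p[1],1.])*z; T=c["world_to_cam"]; print(p,z,T[:3,:3].T@(pc-T[:3,3]))
# knob mask
sub=hsv[222:248,380:410]; print(sub[...,2][::2,::2])
E
```

```text
((0.5290833115577698, 0.016292810440063477), (0.5741680264472961, 0.20783500373363495), 88.62582397460938)
[[ 0.41831097 -0.26821655]
 [ 0.6260862  -0.27320075]
 [ 0.6398556   0.30080217]
 [ 0.43208045  0.30578637]]
(395, 234) 1.1010389 [ 0.52530324 -0.11562468  0.18901136]
(395, 237) 1.10003 [ 0.5177721  -0.11558648  0.18944871]
(362, 236) 1.1408672 [ 0.5222826  -0.03737435  0.14910979]
(430, 236) 1.1384199 [ 0.52523322 -0.21213657  0.15117912]
[[54 54 53 53 54 53 55 53 53 52 54 53 53 54 54]
 [52 54 53 53 52 54 54 52 55 54 54 53 53 53 53]
 [51 53 52 52 49 50 58 69 70 71 62 53 51 51 51]
 [50 52 52 52 57 74 73 74 73 74 74 72 55 51 51]
 [50 53 53 61 70 35 36 36 36 39 57 74 73 52 51]
 [52 51 63 68 63 21 36 36 35 35 53 73 74 66 52]
 [55 60 62 67 65 22 35 37 34 36 52 74 73 68 52]
 [55 60 63 68 63 22 36 37 36 36 51 74 73 70 52]
 [57 60 61 67 64 14 19 22 24 30 58 74 74 69 52]
 [59 61 60 62 74 71 68 68 69 71 76 74 73 64 53]
 [55 60 61 60 66 77 75 75 73 75 76 73 69 53 52]
 [54 64 61 63 62 66 74 74 74 75 75 70 54 54 53]
 [57 58 62 61 61 62 65 65 69 71 58 53 53 54 54]]
```

View pics/crop.png

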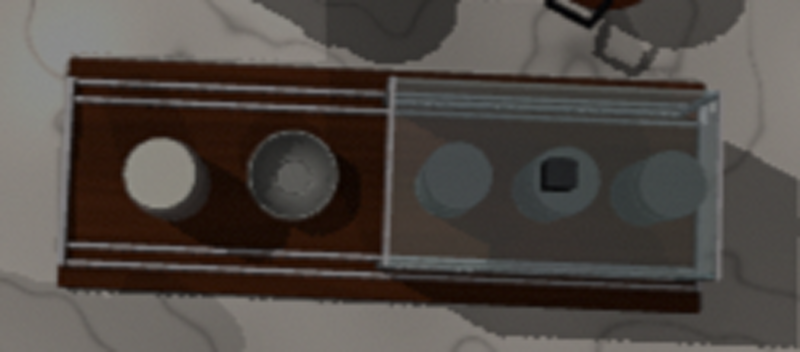

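```bash
python3 - <<'E'
from h import *
c=optics.read_camera("top"); im=c["pixels"]
big=cv2.resize(im[215:260,345:450],None,fx=7.5,fy=7.5,interpolation=cv2.INTER_CUBIC); cv2.imwrite("pics/big.png",big)
print(ray(c,(0,0),0)); 
R=c["world_to_cam"][:3,:3];print("cam",-R.T@c["world_to_cam"][:3,3])
hsv=cv2.cvtColor(im,cv2.COLOR_BGR2HSV)
m=(hsv[222:248,380:410,2]<45).astype(np.uint8);n,l,s,ce=cv2.connectedComponentsWithStats(m);print(s,ce+[380,222])
m2=((hsv[222:248,380:410,2]>=28)&(m>0)).astype(np.uint8);n,l,s,ce=cv2.connectedComponentsWithStats(m2);print(s,ce+[380,222])
i=1+np.argmax(s[1:,4]);print("knob",ray(c,ce[i]+[380,222],.189))
f=lambda u,v:(220+u/3.2-.5+.16,180+v/3.2-.34)
for n,u,v,z in[("L",460,178,.132),("M",563,181,.132),("R",673,185,.132),("guardFL",385,265,.151),("guardBL",392,78,.151),("guardBR",718,93,.151),("guardFR",716,278,.151),("bBR",704,86,.012),("bFR",699,311,.012),("bFL",59,285,.012),("bBL",70,58,.012),("stopB",72,80,.02),("stopF",66,262,.02)]:
    print(n,ray(c,f(u,v),z).round(4))
s=optics.read_camera("scene");cv2.imwrite("pics/sc.png",cv2.resize(s["pixels"][180:340,160:390],None,fx=3.4,fy=3.4,interpolation=cv2.INTER_CUBIC))
E
```

```text
[1.2370882  1.05863335 0.        ]
cam [0.42412923 0.07137629 1.28619058]
[[  0   0  30  26 670]
 [  9   7  11  11 110]] [[394.5880597  234.53134328]
 [393.96363636 234.30909091]]
[[  0   0  30  26 697]
 [  9   7  11  11  80]
 [  9  17   3   1   3]] [[394.46915352 234.6025825 ]
 [394.9375     233.4375    ]
 [390.         239.        ]]
knob [ 0.52670747 -0.11546428  0.189     ]
L [ 0.5257 -0.0427  0.132 ]
M [ 0.5247 -0.1269  0.132 ]
R [ 0.5231 -0.2169  0.132 ]
guardFL [0.453  0.0185 0.151 ]
guardBL [0.6043 0.015  0.151 ]
guardBR [ 0.5967 -0.2485  0.151 ]
guardFR [ 0.4474 -0.2464  0.151 ]
bBR [ 0.624 -0.275  0.012]
bFR [ 0.4204 -0.27    0.012 ]
bFL [0.4333 0.3047 0.012 ]
bBL [0.6395 0.3013 0.012 ]
stopB [0.6181 0.2974 0.02  ]
stopF [0.4539 0.2976 0.02  ]
```

View pics/sc.png

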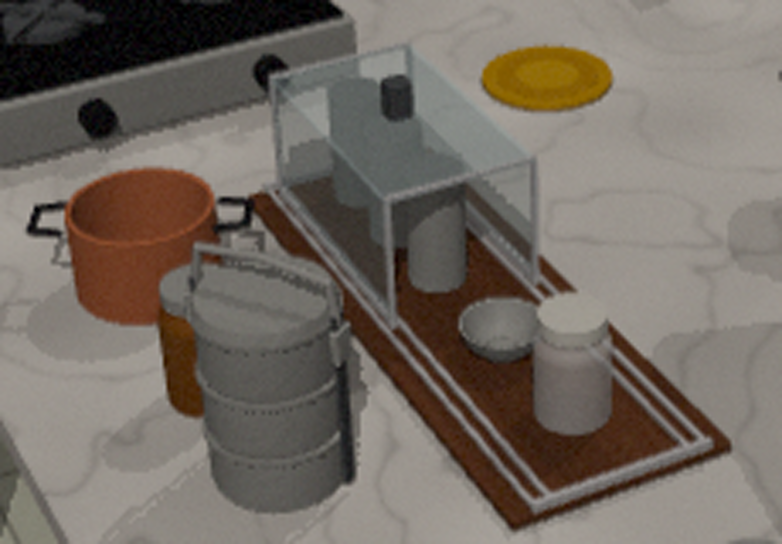

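View pics/big.png

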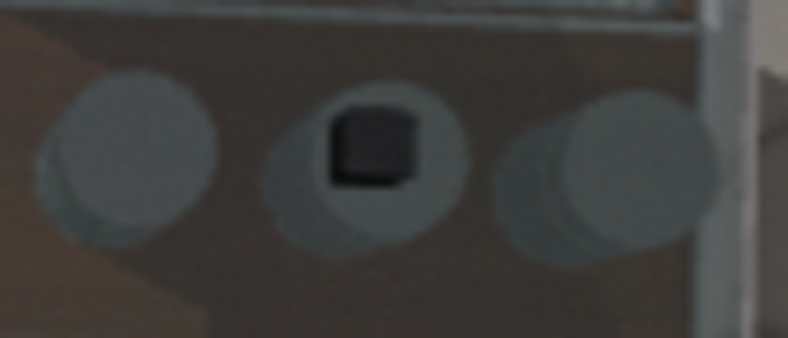

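The guard starts about 13 mm open, with the knob at (0.527, -0.115). The board centre is near (0.529, 0.016) with yaw about -1.4°. I'll push the knob with shut fingers, jaws along the board's x.

```bash
python3 -m jog '[{"xyz":[0,-1,1],"twist":0.844},{"xyz":[0,-1,1],"twist":0.844},{"xyz":[0,-1,1],"twist":0.844},{"xyz":[0,-1,1],"twist":0.844},{"xyz":[0,-1,1],"twist":0.844},{"xyz":[0,-1,1],"twist":0.844},{"xyz":[0,-1,1],"twist":0.844},{"xyz":[0,-1,1],"twist":0.844},{"xyz":[0,-1,1],"twist":0.844},{"xyz":[0,-1,1],"twist":0.844},{"xyz":[0,-1,1],"twist":0.844},{"xyz":[0,-1,1],"twist":0.844},{"xyz":[0,-1,1],"twist":0.844},{"xyz":[0,-1,1],"twist":0.844}]' 0
cat > st.py <<'E'
from h import *
s=telemetry.state();R=s["orientation"];p=s["position"]
print("t",round(s["time"],2),"tcp",p.round(4),"F",s["ft_force"].round(2),"T",s["wrist_torque"].round(2),"g",round(s["grip_width"],3),"j",s["joint_pos"].round(0))
B=np.array([[.9997,.024,0],[-.024,.9997,0],[0,0,1]])
print("yaw err deg",np.degrees(np.arctan2(R[1,1],R[0,1])).round(2),"tilt",np.degrees(np.arccos(-R[2,0])).round(2))
def to(x,y,z): print("to",(x,y,z),"units",(R.T@(np.array([x,y,z])-p)/.15).round(3))
import sys
a=[float(v) for v in sys.argv[1:]]
for i in range(0,len(a),3): to(*a[i:i+3])
E
python3 st.py .525 -.17 .231
```

```text
time: 1.42
position: [0.2441, 0.3217, 0.2313]
orientation: [[0.0, 1.0, -0.021], [0.0, -0.021, -1.0], [-1.0, 0.0, -0.0]]
ft_force: [0.5, -0.1, -0.3]
grip_width: 0.002
t 1.42 tcp [0.2441 0.3217 0.2313] F [ 0.46 -0.11 -0.29] T [-0.01 -0.   -0.01] g 0.002 j [ 48. -17.  99.   0.  98.  49.]
yaw err deg -1.22 tilt 0.0
to (0.525, -0.17, 0.231) units [2.000e-03 1.942e+00 3.238e+00]
```

```bash
python3 -m jog '[{"xyz":[0,0.6,1]},{"xyz":[0,0.6,1]},{"xyz":[0,0.6,1]},{"xyz":[0,0.6,1]},{"xyz":[0,0.6,1]}]' 
python3 -m jog '[{"xyz":[0,0.6,1]},{"xyz":[0,0.6,1]},{"xyz":[0,0.6,1]},{"xyz":[0,0.6,1]},{"xyz":[0,0.6,1]}]' 
python3 -m jog '[{"xyz":[0,0.6,1]},{"xyz":[0,0.6,1]},{"xyz":[0,0.6,1]},{"xyz":[0,0.6,1]},{"xyz":[0,0.6,1]},{"xyz":[0,0.6,1]},{"xyz":[0,0.6,1]}]' 
python3 st.py .526 -.17 .231 .526 -.17 .160
```

```text
t 1.42 tcp [0.2441 0.3217 0.2313] F [ 0.46 -0.11 -0.29] T [-0.01 -0.   -0.01] g 0.002 j [ 48. -17.  99.   0.  98.  49.]
yaw err deg -1.22 tilt 0.0
to (0.526, -0.17, 0.231) units [2.000e-03 1.948e+00 3.237e+00]
to (0.526, -0.17, 0.16) units [0.475 1.948 3.238]invalid input
invalid input
invalid input
```

```bash
python3 -m jog '[{"xyz":[0,0.6,1],"twist":0},{"xyz":[0,0.6,1],"twist":0},{"xyz":[0,0.6,1],"twist":0},{"xyz":[0,0.6,1],"twist":0},{"xyz":[0,0.6,1],"twist":0}]' 
python3 -m jog '[{"xyz":[0,0.6,1],"twist":0},{"xyz":[0,0.6,1],"twist":0},{"xyz":[0,0.6,1],"twist":0},{"xyz":[0,0.6,1],"twist":0},{"xyz":[0,0.6,1],"twist":0}]' 
python3 -m jog '[{"xyz":[0,0.6,1],"twist":0},{"xyz":[0,0.6,1],"twist":0},{"xyz":[0,0.6,1],"twist":0},{"xyz":[0,0.6,1],"twist":0},{"xyz":[0,0.6,1],"twist":0},{"xyz":[0,0.6,1],"twist":0},{"xyz":[0,0.6,1],"twist":0}]' 
python3 st.py .526 -.17 .231 .526 -.17 .160
```

```text
time: 1.83
position: [0.3325, 0.1655, 0.2314]
orientation: [[0.001, 1.0, -0.027], [-0.001, -0.027, -1.0], [-1.0, 0.001, 0.001]]
ft_force: [-0.1, 0.3, -0.3]
grip_width: 0.002
time: 2.25
position: [0.4185, 0.0134, 0.2309]
orientation: [[-0.0, 1.0, -0.027], [-0.001, -0.027, -1.0], [-1.0, -0.0, 0.001]]
ft_force: [0.4, 1.0, -0.4]
grip_width: 0.003
time: 2.83
position: [0.5033, -0.1338, 0.2309]
orientation: [[-0.001, 1.0, -0.023], [0.001, -0.023, -1.0], [-1.0, -0.001, -0.001]]
ft_force: [-0.5, 0.5, 0.6]
grip_width: -0.002
t 2.83 tcp [ 0.5033 -0.1338  0.2309] F [-0.54  0.48  0.6 ] T [-0.02 -0.    0.01] g -0.002 j [-19.   2.  81.   0.  97. -18.]
yaw err deg -1.32 tilt 0.08
to (0.526, -0.17, 0.231) units [-0.001  0.157  0.238]
to (0.526, -0.17, 0.16) units [0.472 0.157 0.238]
```

Now I'll go down behind the knob (TCP z 0.160), then look.

```bash
python3 -m jog '[{"xyz":[0,0.157,0.24],"twist":0},{"xyz":[0,0.157,0.24],"twist":0},{"xyz":[0.15,0.157,0.24],"twist":0},{"xyz":[0.3,0.157,0.24],"twist":0},{"xyz":[0.4,0.157,0.24],"twist":0},{"xyz":[0.46,0.157,0.24],"twist":0},{"xyz":[0.46,0.157,0.24],"twist":0},{"xyz":[0.46,0.157,0.24],"twist":0}]'
python3 - <<'E'
from h import *
for n in("scene",):
    s=optics.read_camera(n);cv2.imwrite("pics/s1.png",cv2.resize(s["pixels"][120:340,160:460],None,fx=2.6,fy=2.6))
c=optics.read_camera("top");cv2.imwrite("pics/t1.png",c["pixels"][180:290,220:470].repeat(3,0).repeat(3,1))
E
python3 st.py .5325 .137 .162
```

```text
time: 3.5
position: [0.5262, -0.1701, 0.1632]
orientation: [[0.001, 1.0, -0.022], [-0.0, -0.022, -1.0], [-1.0, 0.001, 0.0]]
ft_force: [0.6, 0.1, 1.3]
grip_width: -0.004
t 3.6 tcp [ 0.5267 -0.1708  0.1641] F [ 0.62 -0.19  0.32] T [ 0.04  0.02 -0.  ] g -0.001 j [-22.   9.  81.   0.  89. -20.]
yaw err deg -1.32 tilt 0.16
to (0.5325, 0.137, 0.162) units [ 0.013 -0.009 -2.052]
```

View pics/s1.png

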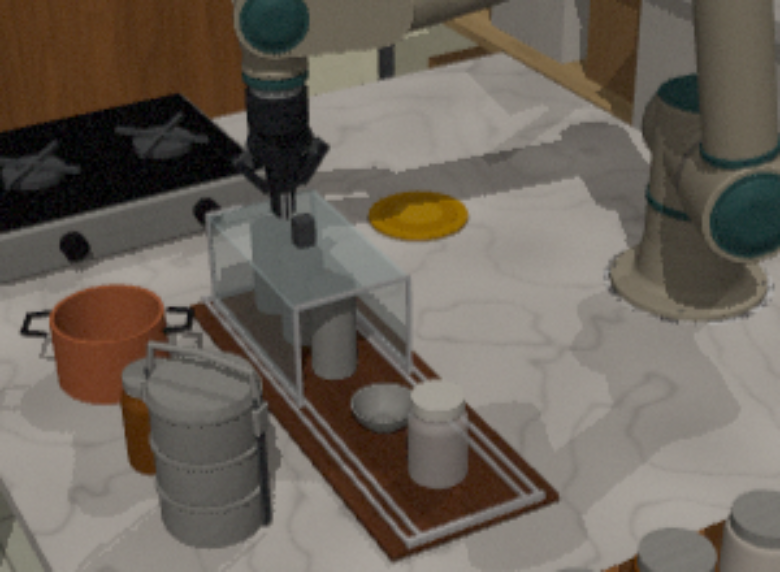

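View pics/t1.png

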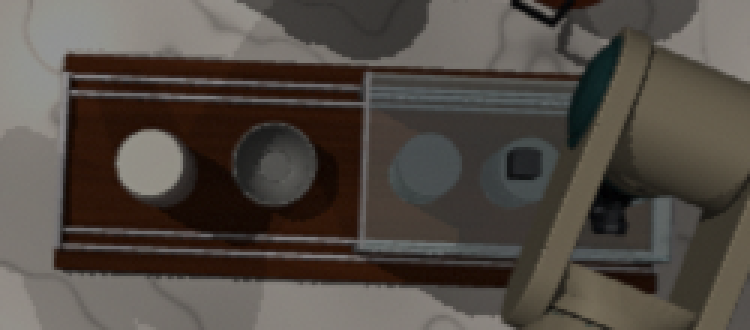

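Both views show the fingers just to the right of the knob and nothing else touched. I'll push left.

```bash
python3 -m jog '[{"xyz":[0,0,-0.05],"twist":0},{"xyz":[0,0,-0.1],"twist":0},{"xyz":[0,0,-0.14],"twist":0},{"xyz":[0,0,-0.18],"twist":0},{"xyz":[0,0,-0.22],"twist":0},{"xyz":[0,0,-0.27],"twist":0},{"xyz":[0,0,-0.33],"twist":0},{"xyz":[0,0,-0.4],"twist":0},{"xyz":[0,0,-0.47],"twist":0},{"xyz":[0,0,-0.54],"twist":0},{"xyz":[0,0,-0.61],"twist":0},{"xyz":[0,0,-0.68],"twist":0},{"xyz":[0,0,-0.75],"twist":0},{"xyz":[0,0,-0.82],"twist":0},{"xyz":[0,0,-0.88],"twist":0},{"xyz":[0,0,-0.94],"twist":0},{"xyz":[0,0,-1],"twist":0}]'
python3 st.py .5325 .137 .162
```

```text
time: 5.02
position: [0.5297, -0.0202, 0.1623]
orientation: [[0.0, 1.0, -0.024], [0.0, -0.024, -1.0], [-1.0, 0.0, -0.0]]
ft_force: [0.7, -2.6, 1.3]
grip_width: -0.004
t 5.02 tcp [ 0.5297 -0.0202  0.1623] F [ 0.71 -2.59  1.26] T [-0.34 -0.06 -0.01] g -0.004 j [-6.  6. 85.  0. 89. -5.]
yaw err deg -1.36 tilt 0.01
to (0.5325, 0.137, 0.162) units [ 0.002 -0.006 -1.048]
```

The wrist force is about 2.6 N, so the guard is being pushed as expected.

```bash
python3 -m jog '[{"xyz":[0,0,-0.07],"twist":0},{"xyz":[0,0,-0.14],"twist":0},{"xyz":[0,0,-0.21],"twist":0},{"xyz":[0,0,-0.28],"twist":0},{"xyz":[0,0,-0.35],"twist":0},{"xyz":[0,0,-0.42],"twist":0},{"xyz":[0,0,-0.49],"twist":0},{"xyz":[0,0,-0.56],"twist":0},{"xyz":[0,0,-0.63],"twist":0},{"xyz":[0,0,-0.7],"twist":0},{"xyz":[0,0,-0.77],"twist":0},{"xyz":[0,0,-0.83],"twist":0},{"xyz":[0,0,-0.88],"twist":0},{"xyz":[0,0,-0.92],"twist":0},{"xyz":[0,0,-0.95],"twist":0},{"xyz":[0,0,-0.97],"twist":0},{"xyz":[0,0,-0.98],"twist":0}]'
python3 st.py .5325 .137 .162
python3 - <<'E'
from h import *
s=optics.read_camera("scene");cv2.imwrite("pics/s2.png",cv2.resize(s["pixels"][120:340,160:460],None,fx=2.6,fy=2.6))
c=optics.read_camera("top");cv2.imwrite("pics/t2.png",c["pixels"][180:290,220:470].repeat(3,0).repeat(3,1))
E
```

```text
time: 6.43
position: [0.5331, 0.1261, 0.1622]
orientation: [[-0.0, 1.0, -0.024], [0.0, -0.024, -1.0], [-1.0, -0.0, -0.0]]
ft_force: [0.2, -1.9, 1.5]
grip_width: 0.001
t 6.43 tcp [0.5331 0.1261 0.1622] F [ 0.22 -1.93  1.54] T [-0.29  0.04  0.05] g 0.001 j [ 9.  8. 82.  0. 89. 11.]
yaw err deg -1.35 tilt 0.02
to (0.5325, 0.137, 0.162) units [ 0.001 -0.005 -0.072]
```

View pics/t2.png

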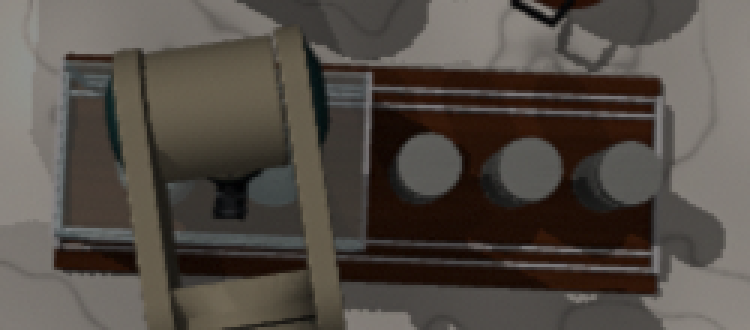

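View pics/s2.png

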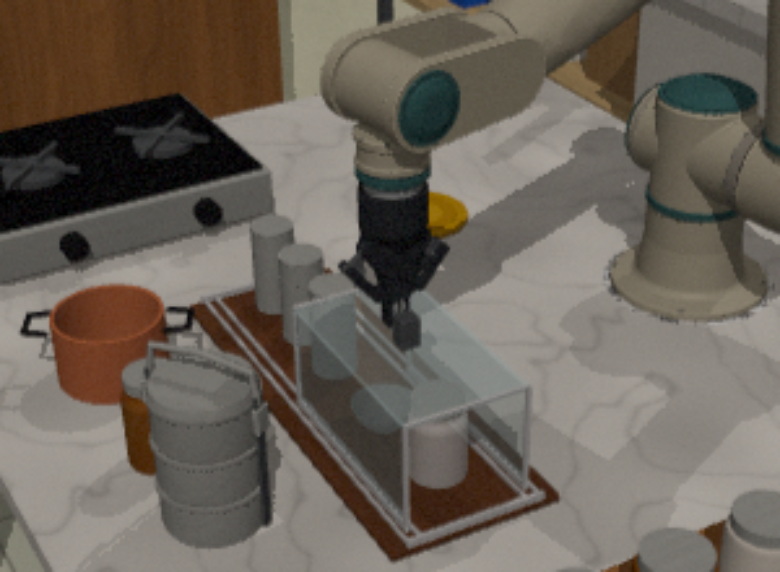

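The guard is nearly open, but there is no stop force yet. I'll push on in small steps.

```bash
python3 -m jog '[{"xyz":[0,0,-0.02],"twist":0},{"xyz":[0,0,-0.04],"twist":0},{"xyz":[0,0,-0.055],"twist":0},{"xyz":[0,0,-0.055],"twist":0}]'
python3 -m jog '[{"xyz":[0,0,-0.015],"twist":0},{"xyz":[0,0,-0.015],"twist":0}]'
```

```text
time: 6.87
position: [0.5332, 0.1345, 0.1621]
orientation: [[-0.0, 1.0, -0.023], [0.0, -0.023, -1.0], [-1.0, -0.0, -0.0]]
ft_force: [0.6, -0.4, -0.6]
grip_width: 0.002
time: 7.03
position: [0.5333, 0.1366, 0.1621]
orientation: [[-0.0, 1.0, -0.024], [0.0, -0.024, -1.0], [-1.0, -0.0, -0.0]]
ft_force: [-0.2, -0.9, -1.1]
grip_width: -0.004
```

```bash
python3 -m jog '[{"xyz":[0,0,-0.015],"twist":0},{"xyz":[0,0,-0.03],"twist":0},{"xyz":[0,0,-0.03],"twist":0}]'
```

```text
time: 7.28
position: [0.5334, 0.1389, 0.1622]
orientation: [[-0.001, 1.0, -0.025], [-0.004, -0.025, -1.0], [-1.0, -0.001, 0.004]]
ft_force: [-2.4, -11.6, 0.5]
grip_width: -0.001
```

That is the stop (11.6 N). I'll back off, rise, and measure the tins and the guard.

```bash
python3 -m jog '[{"xyz":[0,0,0.05],"twist":0},{"xyz":[-0.15,0,0.08],"twist":0},{"xyz":[-0.35,0,0.08],"twist":0},{"xyz":[-0.6,0,0.08],"twist":0},{"xyz":[-0.6,0,0.08],"twist":0},{"xyz":[-0.6,0,0.08],"twist":0}]' 1
python3 - <<'E'
from h import *
c=optics.read_camera("top");im=c["pixels"];v=cv2.resize(im[210:260,340:450],None,fx=7,fy=7,interpolation=cv2.INTER_CUBIC)
T=c["world_to_cam"];K=c["mtx"]
# lids by depth: world height ~0.132
Z=c["range_z"];yy,xx=np.mgrid[0:480,0:640]
pc=np.stack([(xx-K[0,2])/K[0,0]*Z,(yy-K[1,2])/K[1,1]*Z,Z],-1);W=(pc-T[:3,3])@T[:3,:3]
m=((abs(W[...,2]-.132)<.012)&(Z>0)&(xx>335)&(xx<450)&(yy>205)&(yy<265)).astype(np.uint8)
n,l,s,ce=cv2.connectedComponentsWithStats(m)
for i in range(1,n):
    if s[i,4]>60:
        pts=np.argwhere(l==i)[:,::-1].astype(np.float32)
        (cx,cy),r=cv2.minEnclosingCircle(pts)
        d=Z[l==i].mean()
        print(s[i],ce[i].round(1),"ray",ray(c,ce[i],.132).round(4),"r",r*d/442,"W",W[l==i].mean(0).round(4))
        cv2.circle(v,(int((ce[i][0]-340+.5)*7),int((ce[i][1]-210+.5)*7)),int(.028*442/d*7),(0,0,255),1)
cv2.imwrite("pics/t3.png",v)
g=((W[...,2]>.14)&(W[...,2]<.158)&(xx>200)&(xx<360)&(yy>195)&(yy<285));print("guard rng x",W[g][:,0].min(),W[g][:,0].max(),"y",np.percentile(W[g][:,1],[0,1,99,100]))
E
python3 st.py
```

```text
time: 7.78
position: [0.5343, 0.1292, 0.2554]
orientation: [[0.006, 1.0, -0.023], [0.002, -0.023, -1.0], [-1.0, 0.006, -0.002]]
ft_force: [-0.4, 0.2, -0.7]
grip_width: 0.846
[353 224  21  22 355] [362.9 234.4] ray [ 0.5279 -0.0414  0.132 ] r 0.027832044 W [ 0.528  -0.0414  0.1313]
[386 226  22  21 360] [396.4 235.9] ray [ 0.5255 -0.1289  0.132 ] r 0.028201902 W [ 0.5256 -0.1291  0.1313]
[419 227  22  21 370] [429.7 237.1] ray [ 0.524  -0.2161  0.132 ] r 0.028819732 W [ 0.5241 -0.2164  0.1309]
guard rng x 0.454075947089194 0.6133174443447411 y [0.02491657 0.02652207 0.29416435 0.29673547]
t 7.83 tcp [0.5335 0.1291 0.253 ] F [-0.37 -0.28 -0.65] T [0.   0.01 0.01] g 0.928 j [10.  7. 74.  0. 99. 11.]
yaw err deg -1.34 tilt 0.13
```

View pics/t3.png

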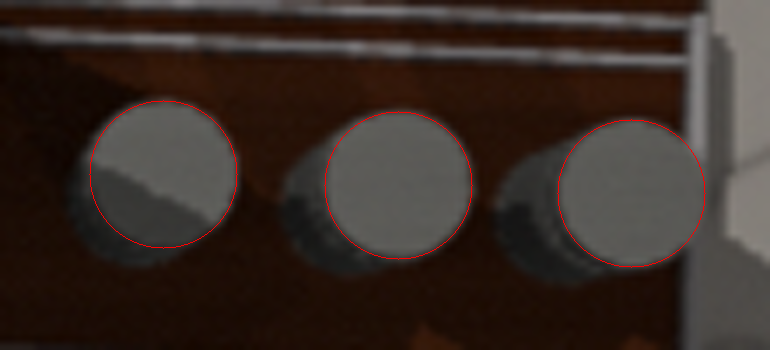

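Lid centres are L (0.528, -0.0415), M (0.5256, -0.129) and R (0.524, -0.2163). Spacing is 87.5 mm, radius 28 mm and height 0.131 m, all consistent. The guard's right edge is now at y = 0.025, so it is fully open.

```bash
python3 -m jog '[{"xyz":[0,0,0.2],"twist":0},{"xyz":[0,0,0.45],"twist":0},{"xyz":[0,0,0.7],"twist":0},{"xyz":[0,0,0.9],"twist":0},{"xyz":[0,0,1],"twist":0},{"xyz":[0,0,1],"twist":0},{"xyz":[0,0,1],"twist":0}]'
python3 st.py .528 -.0415 .253 .528 -.0415 .075
```

```text
time: 8.42
position: [0.5293, -0.0213, 0.2508]
orientation: [[-0.002, 1.0, -0.025], [0.001, -0.025, -1.0], [-1.0, -0.002, -0.001]]
ft_force: [-0.4, 0.2, 0.0]
grip_width: 1.003
t 8.42 tcp [ 0.5293 -0.0213  0.2508] F [-0.38  0.17  0.05] T [-0.03  0.    0.03] g 1.003 j [-6.  4. 77.  0. 99. -5.]
yaw err deg -1.44 tilt 0.14
to (0.528, -0.0415, 0.253) units [-0.015 -0.005  0.135]
to (0.528, -0.0415, 0.075) units [ 1.172 -0.003  0.136]
```

```bash
python3 -m jog '[{"xyz":[0,-0.005,0.135],"twist":0},{"xyz":[0.15,-0.005,0.135],"twist":0},{"xyz":[0.3,-0.005,0.135],"twist":0},{"xyz":[0.45,-0.005,0.135],"twist":0},{"xyz":[0.45,-0.005,0.135],"twist":0},{"xyz":[0.45,-0.005,0.135],"twist":0}]'
python3 st.py .528 -.0415 .075
```

```text
time: 8.92
position: [0.5278, -0.0401, 0.1836]
orientation: [[-0.003, 1.0, -0.022], [0.001, -0.022, -1.0], [-1.0, -0.003, -0.001]]
ft_force: [0.7, 0.5, 0.2]
grip_width: 1.001
t 8.92 tcp [ 0.5278 -0.0401  0.1836] F [0.73 0.46 0.23] T [-0.03  0.01  0.05] g 1.001 j [-8.  5. 84.  0. 92. -7.]
yaw err deg -1.27 tilt 0.19
to (0.528, -0.0415, 0.075) units [0.724 0.004 0.01 ]
```

```bash
python3 -m jog '[{"xyz":[0.12,0.004,0.01],"twist":0},{"xyz":[0.25,0.004,0.01],"twist":0},{"xyz":[0.38,0.004,0.01],"twist":0},{"xyz":[0.5,0.004,0.01],"twist":0},{"xyz":[0.6,0.004,0.01],"twist":0},{"xyz":[0.68,0.004,0.01],"twist":0},{"xyz":[0.72,0.004,0.01],"twist":0},{"xyz":[0.72,0.004,0.01],"twist":0}]'
python3 st.py .528 -.0415 .075
python3 - <<'E'
from h import *
s=optics.read_camera("scene");cv2.imwrite("pics/s4.png",cv2.resize(s["pixels"][120:340,160:460],None,fx=2.6,fy=2.6))
E
```

```text
time: 9.58
position: [0.529, -0.0425, 0.0764]
orientation: [[-0.001, 1.0, -0.023], [0.0, -0.023, -1.0], [-1.0, -0.001, -0.0]]
ft_force: [-0.6, -0.4, 0.8]
grip_width: 1.001
t 9.58 tcp [ 0.529  -0.0425  0.0764] F [-0.64 -0.41  0.83] T [-0.    0.01  0.  ] g 1.001 j [-9. 10. 91.  0. 79. -7.]
yaw err deg -1.34 tilt 0.05
to (0.528, -0.0415, 0.075) units [ 0.01  -0.007 -0.007]
```

View pics/s4.png

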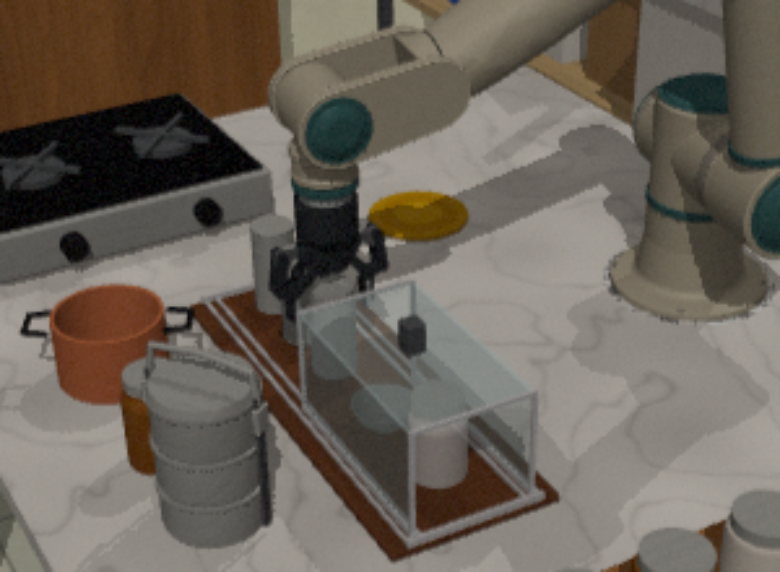

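The fingers straddle the left tin. I'll close, lift 45 mm in gentle steps, then read the force.

```bash
python3 -m jog '[{"xyz":[0,0,0],"twist":0},{"xyz":[0,0,0],"twist":0},{"xyz":[0,0,0],"twist":0},{"xyz":[0,0,0],"twist":0},{"xyz":[0,0,0],"twist":0},{"xyz":[0,0,0],"twist":0},{"xyz":[0,0,0],"twist":0},{"xyz":[0,0,0],"twist":0}]' 0
python3 st.py
python3 -m jog '[{"xyz":[-0.03,0,0],"twist":0},{"xyz":[-0.08,0,0],"twist":0},{"xyz":[-0.14,0,0],"twist":0},{"xyz":[-0.2,0,0],"twist":0},{"xyz":[-0.26,0,0],"twist":0},{"xyz":[-0.3,0,0],"twist":0},{"xyz":[-0.3,0,0],"twist":0},{"xyz":[-0.3,0,0],"twist":0},{"xyz":[-0.3,0,0],"twist":0},{"xyz":[-0.3,0,0],"twist":0},{"xyz":[-0.3,0,0],"twist":0}]'
for i in 1 2 3; do python3 st.py; python3 -m jog '[{"xyz":[0,0,0],"twist":0}]' >/dev/null; done
python3 - <<'E'
from h import *
s=optics.read_camera("scene");cv2.imwrite("pics/s5.png",cv2.resize(s["pixels"][120:340,160:460],None,fx=2.6,fy=2.6))
E
```

```text
time: 10.3
position: [0.5295, -0.0431, 0.0782]
orientation: [[0.002, 1.0, -0.024], [-0.0, -0.024, -1.0], [-1.0, 0.002, 0.0]]
ft_force: [-2.1, -0.7, 7.4]
grip_width: 0.631
t 10.3 tcp [ 0.5295 -0.0431  0.0782] F [-2.1  -0.69  7.35] T [-0.09  0.34 -0.01] g 0.631 j [-9. 10. 91. -0. 79. -7.]
yaw err deg -1.37 tilt 0.1
time: 11.22
position: [0.5287, -0.0428, 0.1212]
orientation: [[-0.001, 1.0, -0.024], [0.0, -0.024, -1.0], [-1.0, -0.001, -0.0]]
ft_force: [0.4, -0.5, -2.6]
grip_width: 0.629
t 11.22 tcp [ 0.5287 -0.0428  0.1212] F [ 0.39 -0.45 -2.62] T [-0.02  0.01 -0.  ] g 0.629 j [-9.  8. 88.  0. 84. -7.]
yaw err deg -1.36 tilt 0.07
t 11.3 tcp [ 0.5288 -0.0428  0.1213] F [-0.62  0.69 -1.73] T [ 0.   -0.03 -0.04] g 0.632 j [-9.  8. 88.  0. 84. -7.]
yaw err deg -1.36 tilt 0.05
t 11.38 tcp [ 0.5289 -0.0429  0.1216] F [ 0.26 -0.69 -2.57] T [-0.05 -0.05  0.07] g 0.636 j [-9.  8. 88.  0. 84. -7.]
yaw err deg -1.36 tilt 0.02
```

View pics/s5.png

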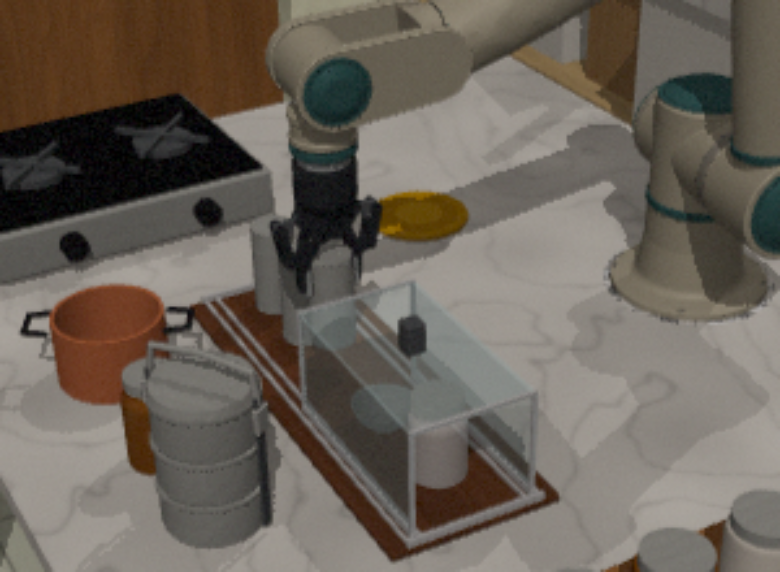

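The left tin weighs about 2.3 N, so it is light. I'll set it back and release.

```bash
python3 -m jog '[{"xyz":[0.05,0,0],"twist":0},{"xyz":[0.1,0,0],"twist":0},{"xyz":[0.15,0,0],"twist":0},{"xyz":[0.2,0,0],"twist":0},{"xyz":[0.24,0,0],"twist":0},{"xyz":[0.27,0,0],"twist":0},{"xyz":[0.285,0,0],"twist":0},{"xyz":[0.295,0,0],"twist":0},{"xyz":[0.295,0,0],"twist":0},{"xyz":[0.295,0,0],"twist":0}]'
python3 st.py
```

```text
time: 12.35
position: [0.5294, -0.0429, 0.0782]
orientation: [[0.001, 1.0, -0.024], [-0.0, -0.024, -1.0], [-1.0, 0.001, 0.0]]
ft_force: [-1.3, 0.2, 1.6]
grip_width: 0.629
t 12.35 tcp [ 0.5294 -0.0429  0.0782] F [-1.27  0.22  1.6 ] T [ 0.01  0.37 -0.03] g 0.629 j [-9. 10. 91.  0. 79. -7.]
yaw err deg -1.36 tilt 0.07
```

The tin is seated with 1.6 N up. I'll open, rise straight up 130 mm, then shift to the middle tin.

```bash
python3 -m jog '[{"xyz":[0,0,0],"twist":0},{"xyz":[0,0,0],"twist":0},{"xyz":[0,0,0],"twist":0},{"xyz":[0,0,0],"twist":0},{"xyz":[0,0,0],"twist":0},{"xyz":[0,0,0],"twist":0},{"xyz":[-0.08,0,0],"twist":0},{"xyz":[-0.2,0,0],"twist":0},{"xyz":[-0.35,0,0],"twist":0},{"xyz":[-0.55,0,0],"twist":0},{"xyz":[-0.75,0,0],"twist":0},{"xyz":[-0.75,0,0],"twist":0},{"xyz":[-0.75,0,0],"twist":0}]' 1
cat > tins.py <<'E'
from h import *
c=optics.read_camera("top");T=c["world_to_cam"];K=c["mtx"];Z=c["range_z"];yy,xx=np.mgrid[0:480,0:640]
pc=np.stack([(xx-K[0,2])/K[0,0]*Z,(yy-K[1,2])/K[1,1]*Z,Z],-1);W=(pc-T[:3,3])@T[:3,:3]
m=((abs(W[...,2]-.132)<.012)&(Z>0)&(xx>345)&(xx<450)&(yy>205)&(yy<265)).astype(np.uint8)
n,l,s,ce=cv2.connectedComponentsWithStats(m)
for i in range(1,n):
    if s[i,4]>60: print(s[i],"ray",ray(c,ce[i],.132).round(4))
cv2.imwrite("pics/tt.png",c["pixels"][180:290,220:470].repeat(3,0).repeat(3,1))
E
python3 tins.py
python3 st.py .5258 -.129 .19
```

```text
time: 13.43
position: [0.53, -0.043, 0.1932]
orientation: [[0.005, 1.0, -0.024], [-0.001, -0.024, -1.0], [-1.0, 0.005, 0.001]]
ft_force: [-0.6, 0.1, -1.1]
grip_width: 0.998
[419 227  22  21 369] ray [ 0.5239 -0.2162  0.132 ]
t 13.48 tcp [ 0.5292 -0.0429  0.1911] F [-0.51 -0.29 -0.72] T [-0.03  0.02  0.04] g 1.001 j [-9.  5. 83.  0. 92. -7.]
yaw err deg -1.36 tilt 0.1
to (0.5258, -0.129, 0.19) units [ 0.007 -0.009  0.574]
```

View pics/tt.png

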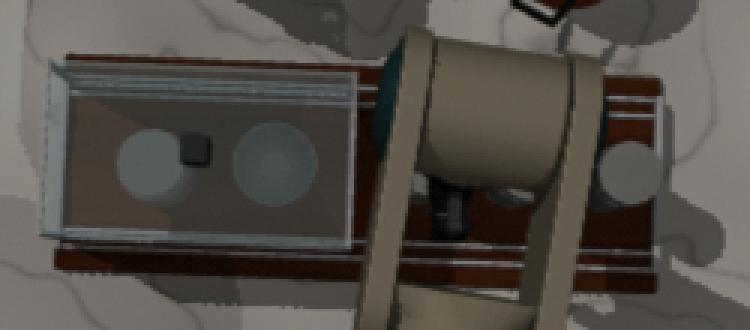

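The arm hides the left tin, so I'll move over to the middle and check from there. The fingers (z 0.19) clear the lids (0.132).

```bash
python3 -m jog '[{"xyz":[0,-0.01,0.15],"twist":0},{"xyz":[0,-0.01,0.35],"twist":0},{"xyz":[0,-0.01,0.5],"twist":0},{"xyz":[0,-0.01,0.574],"twist":0},{"xyz":[0,-0.01,0.574],"twist":0},{"xyz":[0,-0.01,0.574],"twist":0}]'
python3 tins.py
python3 st.py .5258 -.129 .075
python3 - <<'E'
from h import *
s=optics.read_camera("scene");cv2.imwrite("pics/s6.png",cv2.resize(s["pixels"][120:340,160:460],None,fx=2.6,fy=2.6))
E
```

```text
time: 13.98
position: [0.5252, -0.1286, 0.1892]
orientation: [[-0.001, 1.0, -0.025], [0.001, -0.025, -1.0], [-1.0, -0.001, -0.001]]
ft_force: [0.3, 0.6, -0.7]
grip_width: 0.999
[353 224  21  21 356] ray [ 0.5286 -0.0413  0.132 ]
t 14.03 tcp [ 0.5253 -0.128   0.1895] F [0.52 0.46 0.16] T [ 0.04  0.02 -0.04] g 1.0 j [-18.   6.  81.   0.  92. -16.]
yaw err deg -1.35 tilt 0.08
to (0.5258, -0.129, 0.075) units [0.763 0.004 0.007]
```

View pics/s6.png

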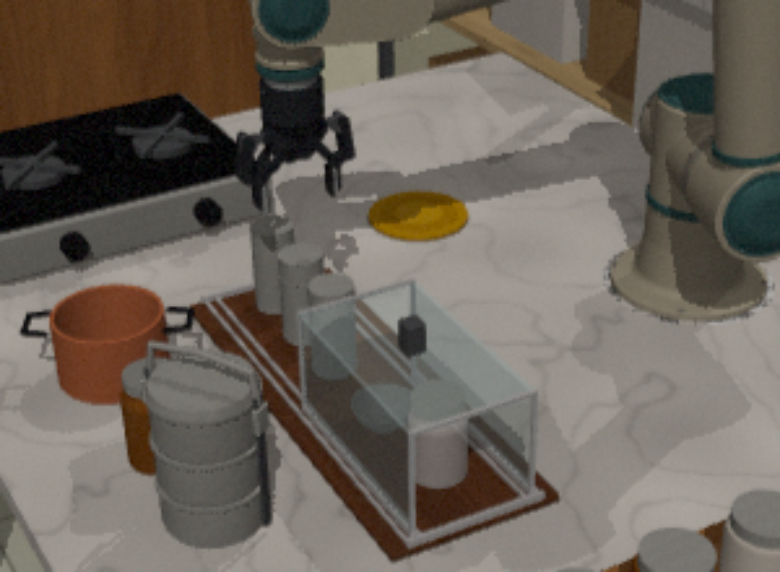

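The left tin stands upright at (0.5286, -0.0413), within 1 mm of where it was. I'll descend on the middle tin.

```bash
python3 -m jog '[{"xyz":[0.12,0.004,0.007],"twist":0},{"xyz":[0.25,0.004,0.007],"twist":0},{"xyz":[0.38,0.004,0.007],"twist":0},{"xyz":[0.5,0.004,0.007],"twist":0},{"xyz":[0.6,0.004,0.007],"twist":0},{"xyz":[0.7,0.004,0.007],"twist":0},{"xyz":[0.75,0.004,0.007],"twist":0},{"xyz":[0.75,0.004,0.007],"twist":0},{"xyz":[0.75,0.004,0.007],"twist":0}]'
python3 st.py .5258 -.129 .075
```

```text
time: 14.83
position: [0.5262, -0.1293, 0.0778]
orientation: [[-0.0, 1.0, -0.023], [0.0, -0.023, -1.0], [-1.0, -0.0, -0.0]]
ft_force: [0.6, -0.6, 1.0]
grip_width: 1.001
t 14.83 tcp [ 0.5262 -0.1293  0.0778] F [ 0.6  -0.64  0.96] T [-0.    0.05  0.01] g 1.001 j [-18.  12.  89.   0.  80. -16.]
yaw err deg -1.31 tilt 0.01
to (0.5258, -0.129, 0.075) units [ 0.019 -0.003 -0.002]
```

```bash
python3 -m jog '[{"xyz":[0,0,0],"twist":0},{"xyz":[0,0,0],"twist":0},{"xyz":[0,0,0],"twist":0},{"xyz":[0,0,0],"twist":0},{"xyz":[0,0,0],"twist":0},{"xyz":[0,0,0],"twist":0},{"xyz":[0,0,0],"twist":0},{"xyz":[0,0,0],"twist":0}]' 0
python3 st.py
python3 -m jog '[{"xyz":[-0.03,0,0],"twist":0},{"xyz":[-0.08,0,0],"twist":0},{"xyz":[-0.14,0,0],"twist":0},{"xyz":[-0.2,0,0],"twist":0},{"xyz":[-0.26,0,0],"twist":0},{"xyz":[-0.3,0,0],"twist":0},{"xyz":[-0.3,0,0],"twist":0},{"xyz":[-0.3,0,0],"twist":0},{"xyz":[-0.3,0,0],"twist":0},{"xyz":[-0.3,0,0],"twist":0},{"xyz":[-0.3,0,0],"twist":0}]'
for i in 1 2 3; do python3 st.py; python3 -m jog '[{"xyz":[0,0,0],"twist":0}]' >/dev/null; done
python3 - <<'E'
from h import *
s=optics.read_camera("scene");cv2.imwrite("pics/s7.png",cv2.resize(s["pixels"][120:340,160:460],None,fx=2.6,fy=2.6))
E
```

```text
time: 15.5
position: [0.5264, -0.1301, 0.0788]
orientation: [[0.001, 1.0, -0.024], [-0.0, -0.024, -1.0], [-1.0, 0.001, 0.0]]
ft_force: [-3.1, 0.5, 6.4]
grip_width: 0.633
t 15.5 tcp [ 0.5264 -0.1301  0.0788] F [-3.12  0.54  6.38] T [0.24 0.51 0.09] g 0.633 j [-18.  12.  89.   0.  80. -16.]
yaw err deg -1.36 tilt 0.08
time: 16.42
position: [0.5257, -0.1299, 0.1219]
orientation: [[-0.001, 1.0, -0.024], [0.0, -0.024, -1.0], [-1.0, -0.001, -0.0]]
ft_force: [-0.3, -0.4, -5.5]
grip_width: 0.63
t 16.42 tcp [ 0.5257 -0.1299  0.1219] F [-0.27 -0.44 -5.49] T [ 0.01 -0.    0.01] g 0.63 j [-18.   9.  86.   0.  85. -16.]
yaw err deg -1.36 tilt 0.07
t 16.5 tcp [ 0.5258 -0.1299  0.1221] F [-0.29 -0.4  -4.83] T [0.   0.01 0.03] g 0.634 j [-18.   9.  86.   0.  85. -16.]
yaw err deg -1.36 tilt 0.05
t 16.58 tcp [ 0.5259 -0.13    0.1222] F [ 0.26 -0.09 -5.29] T [-0.02  0.01  0.01] g 0.629 j [-18.   9.  86.   0.  85. -16.]
yaw err deg -1.36 tilt 0.03
```

View pics/s7.png

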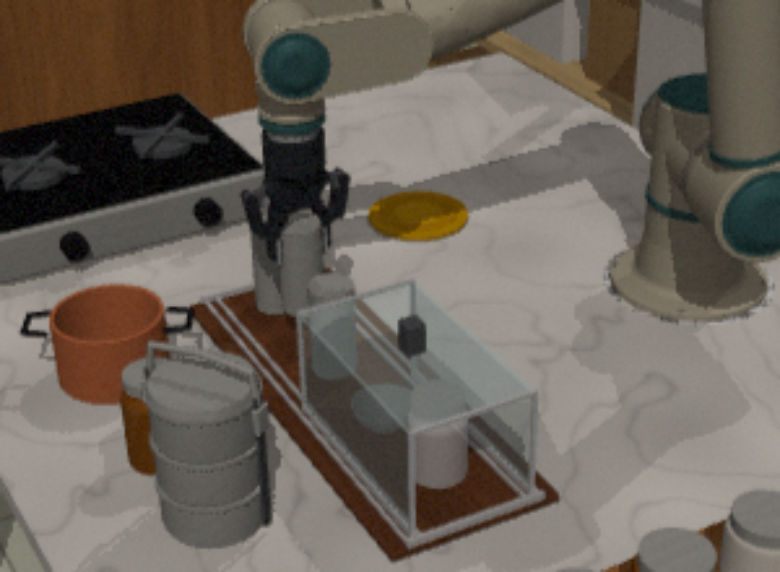

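The middle tin weighs about 5.2 N, so it is the heaviest. It goes back to its place, and I'll still heft the right one.

```bash
python3 -m jog '[{"xyz":[0.05,0,0],"twist":0},{"xyz":[0.1,0,0],"twist":0},{"xyz":[0.15,0,0],"twist":0},{"xyz":[0.2,0,0],"twist":0},{"xyz":[0.24,0,0],"twist":0},{"xyz":[0.27,0,0],"twist":0},{"xyz":[0.285,0,0],"twist":0},{"xyz":[0.293,0,0],"twist":0},{"xyz":[0.295,0,0],"twist":0},{"xyz":[0.295,0,0],"twist":0}]'
python3 st.py
```

```text
time: 17.55
position: [0.5263, -0.1301, 0.0789]
orientation: [[0.001, 1.0, -0.024], [-0.0, -0.024, -1.0], [-1.0, 0.001, 0.0]]
ft_force: [-2.3, 2.3, 0.1]
grip_width: 0.633
t 17.55 tcp [ 0.5263 -0.1301  0.0789] F [-2.32  2.27  0.07] T [0.11 0.51 0.  ] g 0.633 j [-18.  12.  89.   0.  80. -16.]
yaw err deg -1.36 tilt 0.05
```

The tin's weight is now on the board. I'll release and rise.

```bash
python3 -m jog '[{"xyz":[0,0,0],"twist":0},{"xyz":[0,0,0],"twist":0},{"xyz":[0,0,0],"twist":0},{"xyz":[0,0,0],"twist":0},{"xyz":[0,0,0],"twist":0},{"xyz":[0,0,0],"twist":0},{"xyz":[-0.08,0,0],"twist":0},{"xyz":[-0.2,0,0],"twist":0},{"xyz":[-0.35,0,0],"twist":0},{"xyz":[-0.55,0,0],"twist":0},{"xyz":[-0.75,0,0],"twist":0},{"xyz":[-0.75,0,0],"twist":0},{"xyz":[-0.75,0,0],"twist":0}]' 1
python3 st.py .524 -.2163 .19
```

```text
time: 18.63
position: [0.5271, -0.1303, 0.194]
orientation: [[0.005, 1.0, -0.024], [-0.002, -0.024, -1.0], [-1.0, 0.005, 0.001]]
ft_force: [0.1, -0.5, -0.7]
grip_width: 1.003
t 18.63 tcp [ 0.5271 -0.1303  0.194 ] F [ 0.08 -0.5  -0.65] T [ 0.03  0.01 -0.04] g 1.003 j [-18.   6.  81.   0.  92. -16.]
yaw err deg -1.36 tilt 0.32
to (0.524, -0.2163, 0.19) units [ 0.028 -0.007  0.574]
```

```bash
python3 -m jog '[{"xyz":[0,-0.007,0.15],"twist":0},{"xyz":[0,-0.007,0.35],"twist":0},{"xyz":[0,-0.007,0.5],"twist":0},{"xyz":[0,-0.007,0.574],"twist":0},{"xyz":[0,-0.007,0.574],"twist":0},{"xyz":[0,-0.007,0.574],"twist":0}]'
python3 tins.py
python3 st.py .524 -.2163 .075
```

```text
time: 19.13
position: [0.5227, -0.2156, 0.1901]
orientation: [[-0.001, 1.0, -0.025], [0.001, -0.025, -1.0], [-1.0, -0.001, -0.001]]
ft_force: [0.1, 0.0, -0.7]
grip_width: 0.997
[353 224  21  21 357] ray [ 0.5286 -0.0413  0.132 ]
[386 225  22  22 364] ray [ 0.5257 -0.1289  0.132 ]
[419 227  14  19 144] ray [ 0.5298 -0.2028  0.132 ]
t 19.18 tcp [ 0.5229 -0.2151  0.1903] F [ 0.11 -0.19  0.25] T [ 0.02 -0.04 -0.01] g 1.002 j [-26.  10.  77.   0.  93. -25.]
yaw err deg -1.34 tilt 0.07
to (0.524, -0.2163, 0.075) units [0.769 0.008 0.009]
```

The left and middle tins are at their places (the right lid is partly hidden by the arm). Now the right tin.

```bash
python3 -m jog '[{"xyz":[0.12,0.006,0.008],"twist":0},{"xyz":[0.25,0.006,0.008],"twist":0},{"xyz":[0.38,0.006,0.008],"twist":0},{"xyz":[0.5,0.006,0.008],"twist":0},{"xyz":[0.6,0.006,0.008],"twist":0},{"xyz":[0.7,0.006,0.008],"twist":0},{"xyz":[0.755,0.006,0.008],"twist":0},{"xyz":[0.755,0.006,0.008],"twist":0},{"xyz":[0.755,0.006,0.008],"twist":0}]'
python3 st.py .524 -.2163 .075
```

```text
time: 19.93
position: [0.524, -0.2165, 0.0777]
orientation: [[-0.0, 1.0, -0.023], [0.0, -0.023, -1.0], [-1.0, -0.0, -0.0]]
ft_force: [0.5, 0.7, 1.3]
grip_width: 0.997
t 19.93 tcp [ 0.524  -0.2165  0.0777] F [0.47 0.65 1.28] T [ 0.01 -0.01  0.02] g 0.997 j [-26.  16.  84.   0.  80. -25.]
yaw err deg -1.31 tilt 0.02
to (0.524, -0.2163, 0.075) units [ 0.018  0.    -0.001]
```

```bash
python3 -m jog '[{"xyz":[0,0,0],"twist":0},{"xyz":[0,0,0],"twist":0},{"xyz":[0,0,0],"twist":0},{"xyz":[0,0,0],"twist":0},{"xyz":[0,0,0],"twist":0},{"xyz":[0,0,0],"twist":0},{"xyz":[0,0,0],"twist":0},{"xyz":[0,0,0],"twist":0}]' 0
python3 st.py
python3 -m jog '[{"xyz":[-0.03,0,0],"twist":0},{"xyz":[-0.08,0,0],"twist":0},{"xyz":[-0.14,0,0],"twist":0},{"xyz":[-0.2,0,0],"twist":0},{"xyz":[-0.26,0,0],"twist":0},{"xyz":[-0.3,0,0],"twist":0},{"xyz":[-0.3,0,0],"twist":0},{"xyz":[-0.3,0,0],"twist":0},{"xyz":[-0.3,0,0],"twist":0},{"xyz":[-0.3,0,0],"twist":0},{"xyz":[-0.3,0,0],"twist":0}]'
for i in 1 2 3; do python3 st.py; python3 -m jog '[{"xyz":[0,0,0],"twist":0}]' >/dev/null; done
python3 - <<'E'
from h import *
s=optics.read_camera("scene");cv2.imwrite("pics/s8.png",cv2.resize(s["pixels"][120:340,160:460],None,fx=2.6,fy=2.6))
E
```

```text
time: 20.6
position: [0.5243, -0.2175, 0.0788]
orientation: [[0.002, 1.0, -0.024], [-0.001, -0.024, -1.0], [-1.0, 0.002, 0.001]]
ft_force: [-1.3, 1.7, 6.0]
grip_width: 0.629
t 20.6 tcp [ 0.5243 -0.2175  0.0788] F [-1.28  1.72  6.03] T [ 0.12  0.28 -0.01] g 0.629 j [-26.  16.  84.   0.  80. -25.]
yaw err deg -1.37 tilt 0.1
time: 21.52
position: [0.5235, -0.2171, 0.1218]
orientation: [[-0.001, 1.0, -0.024], [0.001, -0.024, -1.0], [-1.0, -0.001, -0.001]]
ft_force: [-0.7, -0.2, -3.7]
grip_width: 0.633
t 21.52 tcp [ 0.5235 -0.2171  0.1218] F [-0.71 -0.19 -3.67] T [-0.05  0.05 -0.02] g 0.633 j [-26.  13.  82.   0.  85. -25.]
yaw err deg -1.36 tilt 0.07
t 21.6 tcp [ 0.5236 -0.2172  0.122 ] F [-0.03 -0.82 -3.36] T [-0.04 -0.   -0.07] g 0.631 j [-26.  13.  82.   0.  85. -25.]
yaw err deg -1.36 tilt 0.05
t 21.68 tcp [ 0.5237 -0.2172  0.1223] F [-0.25  0.32 -2.52] T [ 0.03 -0.    0.01] g 0.633 j [-26.  13.  82.   0.  85. -25.]
yaw err deg -1.36 tilt 0.03
```

View pics/s8.png

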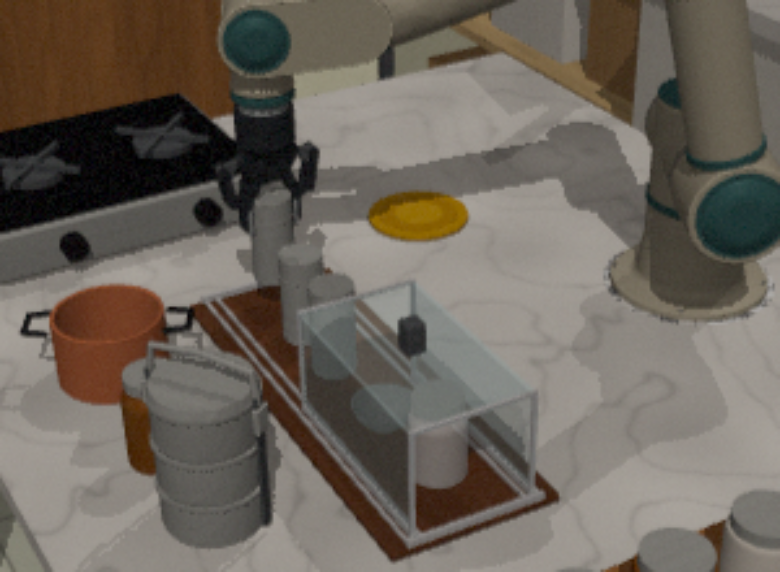

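The right tin weighs about 3 N, so the middle one (5.2 N) is clearly heaviest. I'll set the right tin back.

```bash
python3 -m jog '[{"xyz":[0.05,0,0],"twist":0},{"xyz":[0.1,0,0],"twist":0},{"xyz":[0.15,0,0],"twist":0},{"xyz":[0.2,0,0],"twist":0},{"xyz":[0.24,0,0],"twist":0},{"xyz":[0.27,0,0],"twist":0},{"xyz":[0.285,0,0],"twist":0},{"xyz":[0.293,0,0],"twist":0},{"xyz":[0.295,0,0],"twist":0},{"xyz":[0.295,0,0],"twist":0}]'
python3 st.py
```

```text
time: 22.65
position: [0.524, -0.2174, 0.0789]
orientation: [[0.001, 1.0, -0.024], [-0.0, -0.024, -1.0], [-1.0, 0.001, 0.0]]
ft_force: [-2.0, 0.9, 2.1]
grip_width: 0.632
t 22.65 tcp [ 0.524  -0.2174  0.0789] F [-2.02  0.93  2.06] T [ 0.17  0.5  -0.03] g 0.632 j [-26.  15.  84.   0.  80. -25.]
yaw err deg -1.36 tilt 0.05
```

```bash
python3 -m jog '[{"xyz":[0,0,0],"twist":0},{"xyz":[0,0,0],"twist":0},{"xyz":[0,0,0],"twist":0},{"xyz":[0,0,0],"twist":0},{"xyz":[0,0,0],"twist":0},{"xyz":[0,0,0],"twist":0},{"xyz":[-0.08,0,0],"twist":0},{"xyz":[-0.2,0,0],"twist":0},{"xyz":[-0.35,0,0],"twist":0},{"xyz":[-0.55,0,0],"twist":0},{"xyz":[-0.75,0,0],"twist":0},{"xyz":[-0.75,0,0],"twist":0},{"xyz":[-0.75,0,0],"twist":0}]' 1
python3 st.py .526 -.1293 .19
```

```text
time: 23.73
position: [0.5248, -0.2177, 0.1941]
orientation: [[0.005, 1.0, -0.024], [-0.002, -0.024, -1.0], [-1.0, 0.005, 0.002]]
ft_force: [0.5, 0.3, -0.7]
grip_width: 1.0
t 23.73 tcp [ 0.5248 -0.2177  0.1941] F [ 0.52  0.33 -0.71] T [ 0.02  0.04 -0.01] g 1.0 j [-26.  10.  76.   0.  93. -25.]
yaw err deg -1.36 tilt 0.32
to (0.526, -0.1293, 0.19) units [ 0.026 -0.006 -0.59 ]
```

```bash
python3 -m jog '[{"xyz":[0,-0.006,-0.15],"twist":0},{"xyz":[0,-0.006,-0.35],"twist":0},{"xyz":[0,-0.006,-0.5],"twist":0},{"xyz":[0,-0.006,-0.585],"twist":0},{"xyz":[0,-0.006,-0.585],"twist":0},{"xyz":[0,-0.006,-0.585],"twist":0}]'
python3 tins.py
python3 st.py .526 -.1293 .075
```

```text
time: 24.23
position: [0.5249, -0.1294, 0.1904]
orientation: [[-0.001, 1.0, -0.023], [-0.0, -0.023, -1.0], [-1.0, -0.001, 0.0]]
ft_force: [0.2, -0.2, 0.2]
grip_width: 0.997
[353 224  21  21 356] ray [ 0.5287 -0.0414  0.132 ]
t 24.28 tcp [ 0.5249 -0.13    0.1904] F [-0.31 -0.97  0.5 ] T [ 0.03  0.   -0.02] g 0.996 j [-18.   6.  81.  -0.  92. -16.]
yaw err deg -1.36 tilt 0.04
to (0.526, -0.1293, 0.075) units [ 0.769  0.008 -0.005]
```

View pics/tt.png

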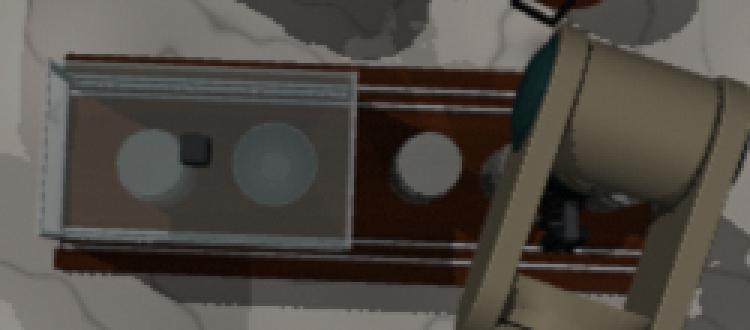

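The left tin is at its place at crop (430,165) and the guard is still open, while the right tin is hidden. I'll grasp the middle tin.

```bash
python3 -m jog '[{"xyz":[0.12,0.006,-0.004],"twist":0},{"xyz":[0.25,0.006,-0.004],"twist":0},{"xyz":[0.38,0.006,-0.004],"twist":0},{"xyz":[0.5,0.006,-0.004],"twist":0},{"xyz":[0.6,0.006,-0.004],"twist":0},{"xyz":[0.7,0.006,-0.004],"twist":0},{"xyz":[0.755,0.006,-0.004],"twist":0},{"xyz":[0.755,0.006,-0.004],"twist":0},{"xyz":[0.755,0.006,-0.004],"twist":0}]'
python3 -m jog '[{"xyz":[0,0,0],"twist":0},{"xyz":[0,0,0],"twist":0},{"xyz":[0,0,0],"twist":0},{"xyz":[0,0,0],"twist":0},{"xyz":[0,0,0],"twist":0},{"xyz":[0,0,0],"twist":0},{"xyz":[0,0,0],"twist":0},{"xyz":[0,0,0],"twist":0},{"xyz":[0,0,0],"twist":0}]' 0
python3 st.py
```

```text
time: 25.03
position: [0.5258, -0.1296, 0.0776]
orientation: [[-0.0, 1.0, -0.025], [0.0, -0.025, -1.0], [-1.0, -0.0, -0.0]]
ft_force: [0.1, 0.2, 0.7]
grip_width: 0.997
time: 25.78
position: [0.5264, -0.1292, 0.0788]
orientation: [[0.002, 1.0, -0.024], [-0.001, -0.024, -1.0], [-1.0, 0.002, 0.001]]
ft_force: [-2.1, -0.1, 4.8]
grip_width: 0.632
t 25.78 tcp [ 0.5264 -0.1292  0.0788] F [-2.06 -0.13  4.79] T [-0.06  0.39  0.02] g 0.632 j [-18.  12.  89.  -0.  80. -16.]
yaw err deg -1.36 tilt 0.1
```

Gripped. I'll lift 150 mm smoothly and hold.

```bash
python3 -m jog '[{"xyz":[-0.03,0,0],"twist":0},{"xyz":[-0.08,0,0],"twist":0},{"xyz":[-0.15,0,0],"twist":0},{"xyz":[-0.23,0,0],"twist":0},{"xyz":[-0.31,0,0],"twist":0},{"xyz":[-0.39,0,0],"twist":0},{"xyz":[-0.47,0,0],"twist":0},{"xyz":[-0.55,0,0],"twist":0},{"xyz":[-0.63,0,0],"twist":0},{"xyz":[-0.71,0,0],"twist":0},{"xyz":[-0.79,0,0],"twist":0},{"xyz":[-0.87,0,0],"twist":0},{"xyz":[-0.93,0,0],"twist":0},{"xyz":[-0.97,0,0],"twist":0},{"xyz":[-1,0,0],"twist":0},{"xyz":[-1,0,0],"twist":0},{"xyz":[-1,0,0],"twist":0},{"xyz":[-1,0,0],"twist":0},{"xyz":[-1,0,0],"twist":0},{"xyz":[-1,0,0],"twist":0}]'
python3 -m jog '[{"xyz":[0,0,0],"twist":0},{"xyz":[0,0,0],"twist":0},{"xyz":[0,0,0],"twist":0},{"xyz":[0,0,0],"twist":0},{"xyz":[0,0,0],"twist":0},{"xyz":[0,0,0],"twist":0}]'
python3 st.py
python3 tins.py
python3 - <<'E'
from h import *
s=optics.read_camera("scene");cv2.imwrite("pics/s9.png",cv2.resize(s["pixels"][120:340,160:460],None,fx=2.6,fy=2.6));cv2.imwrite("pics/s9full.png",s["pixels"])
E
```

```text
time: 27.45
position: [0.5257, -0.1289, 0.2269]
orientation: [[-0.001, 1.0, -0.024], [0.0, -0.024, -1.0], [-1.0, -0.001, -0.0]]
ft_force: [0.1, 0.2, -5.2]
grip_width: 0.637
time: 27.95
position: [0.5259, -0.129, 0.2276]
orientation: [[0.0, 1.0, -0.024], [0.0, -0.024, -1.0], [-1.0, 0.0, -0.0]]
ft_force: [-0.5, -1.3, -5.6]
grip_width: 0.628
t 27.95 tcp [ 0.5259 -0.129   0.2276] F [-0.54 -1.33 -5.64] T [-0.    0.   -0.05] g 0.628 j [-18.   6.  78.   0.  96. -16.]
yaw err deg -1.36 tilt 0.01
[353 224  21  21 352] ray [ 0.5288 -0.0415  0.132 ]
```

View pics/s9.png

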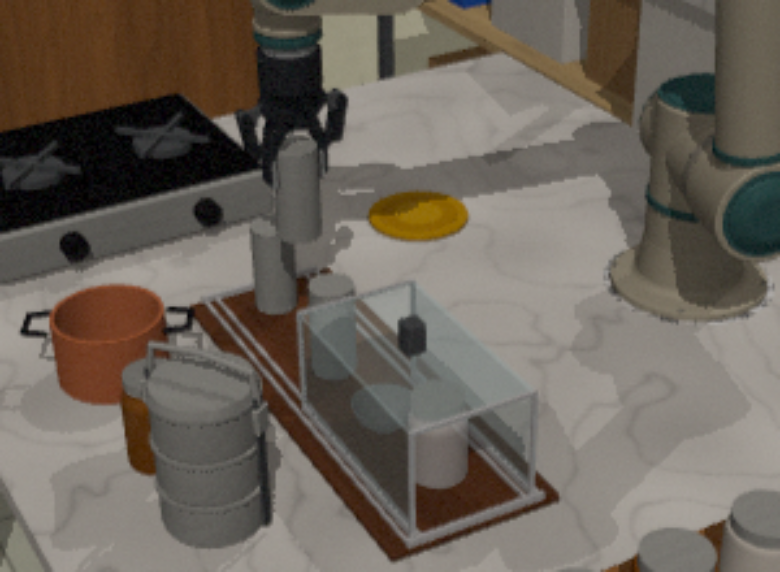

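View pics/tt.png

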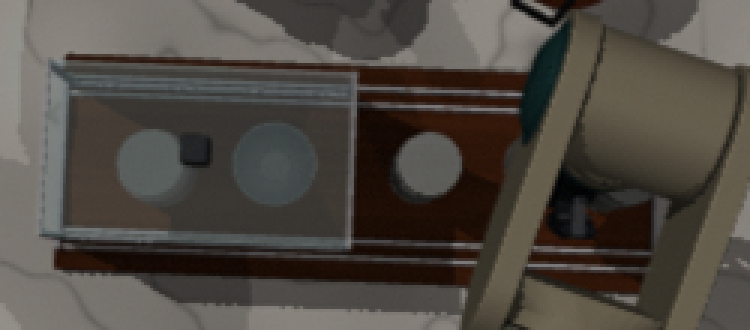

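The scene view shows the tin held upright with its foot about 149 mm above the board. The right tin at (274,268) is in the same pixels as before it was lifted, and the left tin is at (0.529, -0.0415). The guard is open and the bystanders look unmoved.

```bash
python3 -c "
from station import job; print(job.sign_off())"; python3 st.py
```

```text
the job is handed in; nothing more can be done
None
the job is handed in; nothing more can be done
```

I pushed the guard open to its stop by the knob. I then hefted the tins left, middle and right, at about 2.3, 5.2 and 3 N, and set each one back. I finished by picking up the middle tin again, since it is the heaviest. I handed the job in at about 28 s of the 72 s allowed, and no verdict is reported.

Last checks before handing in:
- **Held tin:** it is upright and still, with its foot about 149 mm above the board and about 5.5 N on the wrist.
- **Left tin:** it is within 1 mm of where it started.
- **Right tin:** the arm hid it from the top camera at the end, so I could only confirm it by eye in the scene view. There it stands upright and looks unmoved.
- **Guard and bystanders:** the guard is fully open, and the bystanders I could see look undisturbed. I checked these by eye only, and the ladle was outside the final close-ups I viewed.

One thing differed from the description: the guard started about 13 mm open rather than fully shut. It made no difference to the work.

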